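# Change the slicer's julienne insert from fine to coarse

## Robot

A 6-joint arm with a two-finger parallel gripper is mounted at the origin on the work surface. World frame = base frame: x ahead of the robot, y to its left, z up, the work surface at z = 0. Lengths are in m, angles in rad, forces in N, time in s.
With the tool pointing down it reaches from about 0.35 to 0.925 m from the base axis. Payload 6.4 kg.
Tool frame: the origin (TCP) lies between the finger pads; the fingertips stand 19 mm ahead of it and the grasp point (between the pads) is the TCP (tip_extent is the z of the fingertips in the tool frame, in m); z points along the fingers, y is the line along which they close (so a half turn about z gives the same grasp; the last joint's range is limited). The gripper opens to 85 mm and grips with 20 to 120 N. Pads are 22 mm wide; open, the fingers measure 114 mm over their backs; the gripper's body (76 mm by 85 mm) begins 54 mm behind the grasp point. The pads swing forward as they close: fully open they stand 13 mm farther back than shut.
Start: joints at [1.115, 0.245, 1.558, -0, 1.339, -0.174], TCP at [0.181, 0.624, 0.25] pointing down, gripper open.
Joint ranges: [-3.13, 3.13], [-1.02, 2.26], [0.13, 2.54], [-0.95, 4.09], [0.21, 2.88], [-2.74, 2.74]. Speed limits (rad/s): [2.57, 2.57, 3.14, 3.14, 3.14, 3.14].

## Interface

Orientations are given as a 3x3 rotation matrix whose columns are the frame's x, y, z axes.
In Python, from cell import get_state, capture, camera_info, finish_job, boxes_of, outline_of, tip_extent gives the robot as it stands.
- The arm moves only by the tool move_arm, never from a script. Its argument "moves" is a list of rows, each an object of numbers: "x", "y", "z": the shift along the tool's x, y, z as a fraction of full scale; "turn": the turn about the tool's z as a fraction of full scale. In form: [{"x": .., "y": .., "z": .., "turn": ..}, ...]. A call has 1 to 10 rows; each row shifts and turns the commanded pose from where the row before left it, along the tool's axes as they then stand; what a row does not reach is not made up. Full scale, the value 1, is 0.4 m for a shift and 120 degrees for a turn. A row lasts 1/10 s, in which the tool goes at most 50 mm and 8.59 degrees, less where a joint would pass 70% of its speed; a pose out of reach is approached as far as the arm can. A call with a number of a shift or a turn outside -1 to 1 is refused whole. A call with a gripper value outside its range is refused whole. "hand" is the opening, from -1 (shut) to 1 (fully open), set as the call begins (left out, the last holds). The fingers move at their own pace and stop on an object; "squeeze" is the grip in N (left out, the last holds). Time passes only in rows, so rows that do not move let the fingers close. It gives the time, the measured TCP pose, the force, the opening and the grip force at its end, in the units of the state.
- get_state(): the state, without advancing time (a new reading comes with each control period).
- capture(name): name is "side" or "top" or "wrist"; returns the picture (400x640x3 uint8, red, green, blue); there is no depth.
- camera_info(name): a dict with "fov_y" (degrees; the focal length in pixels is half the picture's height over the tangent of half this angle, whatever the lens; pixels are square), "cx", "cy" (the principal point, pixels), "k1" (the pictures are not rectified: a ray, as slopes to the right and down, at radius r is drawn at 1 + k1 r^2 times it, then the intrinsics apply), "world_from_camera" (4x4, takes a point from camera to world coordinates); the wrist camera has in their place "mount" (4x4, takes a point from camera to tool coordinates, whose origin is the TCP and whose axes are the flange's). Camera axes: x right, y down, z forward; pixel columns grow to the right and rows downward; lengths in m; the calibration is good to about 2 mm. A picture is of the moment at which its call begins: read the wrist's pose just before it. camera_info takes no time and is no camera call.
- finish_job(): hands the job in; it is judged then, once.
Trained networks look in the newest picture that a camera, given by its name, has taken for a name from the list of things; names that differ only in an ending like _2 or _b are one class to them, and where a whole thing is asked for, a point or a joint stands for the part that bears it (a point fixed in the world has none). Each returns a list of dicts, best first, with "score" (0 to 1); they miss things now and then, are a little off and sometimes report something else, mostly with a low value. They report only what shows in the picture. A call takes as long as a camera call.
- boxes_of(query, camera): "position" ([column, row] in pixels, amid what is visible of it).
- outline_of(query, camera): "region" (400x640 bool, what is visible of it) and "position" ([column, row] in pixels, amid what is visible of it).
The state is a dict: "t": time; "q": joint angles; "qd": joint speeds; "tau": joint torques, N m; "eef_pos": TCP position; "tcp_rot": TCP orientation; "ft_force": force on the tool from outside, world axes, zero at the start; "torque": the same for the moment, N m; "grip_width": opening from 0.0 (shut) to 1.0 (fully open); "grasp_force": force on a finger pad.
Only numpy, scipy, OpenCV 4.12 (cv2) and the standard library are available. Lean on these libraries where they do the work, as an engineer would, in place of code of your own. Each camera call takes 0.05 s, during which the arm holds its last target. There are 200 camera calls.

## Task

Change the mandoline slicer over from fine to coarse strips: slide its lock (the long ribbed grip on the side rail) down the ramp all the way to its stop, lift the reversible comb insert clear, turn it end for end so that the coarse comb lies next to the blade, and lower it (do not drop it) fully home, flush with the ramp, in its recess. Then slide the lock back up to its upper stop so that its tongue holds the insert, let go, and leave the other things on the worktop where they are.

Things in the scene. Friction and masses are not known exactly. Their poses are not given: they have to be found in the camera images.
- deck: Ramp of a white plastic mandoline slicer that cannot shift: 382 mm long, 104 wide, 18 thick, sloping at 30 degrees, x = -190 (low end) to +192 mm, then a loop handle to +241. Origin: centre of the insert's recess, level with the ramp's top surface, 125 mm above the worktop. x points up the slope, y across it (left when looking up the slope), z is the ramp's upward normal.
- blade_place (a point): Where the middle of the working comb must lie, next to the blade: deck x = -58, y = 0, z = +4 mm. The blade is a flat steel strip across the ramp, just below the recess (deck x = -96 to -78). The recess is 154 mm (x) by 66 (y), 10 deep; rails flush with the ramp's top run along it from y = 33 to 52 mm on both sides.
- insert: Grey reversible comb insert: plate 150 mm long (its x), 62 wide (y), 10 thick, about 0.12 kg, loose in the recess with 2 mm play all round, its top flush with the ramp. Origin: centre of its top surface; seated, it lies at deck's origin, z along deck's z. A comb stands at each end. It starts with x up the slope (fine comb at the blade); when done x points down the slope.
- lug (a point): Top middle of one of the insert's two finger lugs (insert x = 0, y = +27, z = +24 mm); the other is at y = -27. They stand up from its long edges: 40 mm long (along x), 8 thick (y from 23 to 31), 24 tall above the plate. Pinch the pair over their outer faces, 62 mm apart; the fingers then come down over the side rails.
- comb_coarse (a point): Centre of the coarse comb: 4 upright steel teeth, 3 mm thick, 9 tall, 13 apart, at the insert's +x end (insert x = +58, z = +4 mm). At the start it is at the upper end.
- comb_fine (a point): Centre of the fine comb: 10 thin upright steel teeth, 6 mm tall, 4 apart, at the insert's -x end (insert x = -58, z = +4 mm). At the start it is next to the blade.
- lock_slide (a joint): Travel of the lock: 0 = upper stop, locked (its 20 x 12 mm tongue lies over the lower right corner of the insert and really holds it); 0.050 m = lower stop, released (tongue well clear). It grows as the lock slides down the slope (deck's -x). It stays where it is left, with about 2.5 N of friction. It starts 0 to 15 mm from the upper stop.
- lock_grip (a point): Centre of the lock's grip: an upright grey bar on the ramp's right rail (deck y = -43), 62 mm long along the slope, 14 wide, from 5.5 to 30 mm above the ramp's surface; this point is 20 mm above it, at deck x = -88 when locked, -138 when released. A finger has room on either side of the bar, above its base plate and tongue, which stand 5.5 mm above the surface.
- jar_a: Bystander: glass jar with steel lid and paper label, 74 mm across, 90 mm tall, beside the ramp's right side. Origin: centre of its underside.
- jar_b: Bystander: amber glass jar with steel lid, 66 mm across, 70 mm tall, beside the ramp's right side. Origin: centre of its underside.
- mug: Bystander: white mug, 76 mm across, 88 mm tall, beside the ramp's right side. Origin: centre of its underside.
- mill: Bystander: turned wooden pepper mill, 58 mm across, 155 mm tall, to the right of the ramp's top end. Origin: centre of its underside.
- pusher: Bystander: the slicer's food holder, a white flanged knob 84 mm across, 54 mm tall, on the left of the ramp's lower part. Origin: centre of its underside.
- bowl: Bystander: steel bowl 110 mm across, 50 mm tall, under the ramp. Origin: centre of its underside.
- loaf: Bystander: half a loaf, 110 x 130 mm, 102 tall, on the wooden board at the right of the table. Origin: centre of its underside.
- spreader: Bystander: flat wooden spreader 190 mm long, on the wooden board. Origin: on its underside at mid-length.

How it is judged:
On the way, in this order (a step that is already met when the one before it is completed fails the run):
1. the lock is slid down to its lower stop (value of joint lock_slide above 0.0465 m), for 0.1 s.
2. the insert is lifted clear of its recess (z of insert in the frame of deck above 0.013 m), for 0.1 s.
3. the insert, turned end for end, is home in its recess while the lock is still down (distance between comb_coarse and blade_place below 0.005 m and z of insert in the frame of deck below 0.002 m and z of each of comb_fine, comb_coarse in the frame of deck below 0.0065 m and angle between the z axis of insert and the z axis of deck, either way round below 0.03 rad and value of joint lock_slide above 0.02 m), for 0.2 s.
4. the lock is slid back up to its upper stop (value of joint lock_slide below 0.0035 m), for 0.1 s.
At the end, for the whole second after the job is handed in: The insert lies in its recess with the coarse comb next to the blade (comb centre within 5 mm of its place), flush with the ramp (within 2 mm, and parallel within 0.03 rad), the lock is at its upper stop (within 3.5 mm), the gripper touches nothing and all is at rest (distance between comb_coarse and blade_place below 0.005 m and z of insert in the frame of deck below 0.002 m and z of each of comb_fine, comb_coarse in the frame of deck below 0.0065 m and angle between the z axis of insert and the z axis of deck, either way round below 0.03 rad and value of joint lock_slide below 0.0035 m and linear speed of insert below 0.01 m/s and contact force between the fingers and anything else below 0.2 N).
It fails at once if the insert is dropped (moves freely at over 0.35 m/s with no finger on it) (linear speed of insert above 0.35 m/s and contact force between the fingers and insert below 0.05 N).
It fails at once if a bystander is shifted by more than 30 mm (distance of any of jar_a, jar_b, mug, mill, pusher, bowl, loaf, spreader from where it was at the start of the episode above 0.03 m).
It also fails if it takes over 67 s, if anything falls off the work surface, if the arm or the gripper's body presses on something with over 40 N, if the wrist force passes 120 N, or if a joint passes its speed limit or range.

## Working session

There is one attempt and no reset: what is moved stays moved. The work goes in short steps, Python scripts to look and compute and a tool call to move; the robot and the scene stay as the last step left them, time stands still between calls to the robot, and variables do not carry over. Pictures are saved under pics/ and viewed, at most 10 in all, crops included, and the job is handed in when it is done.

Besides the shell and the picture viewer there is one more tool, called as a command line: name --argument value ..., lists and objects as JSON in quotes. move_arm: Moves the arm, as the interface text tells. Its arguments: {"type":"object","properties":{"moves":{"type":"array","items":{"type":"object","properties":{"x":{"type":"number","minimum":-1,"maximum":1},"y":{"type":"number","minimum":-1,"maximum":1},"z":{"type":"number","minimum":-1,"maximum":1},"turn":{"type":"number","minimum":-1,"maximum":1}}}},"hand":{"type":"number"},"squeeze":{"type":"number"}},"required":["moves"]}

```bash
ls; mkdir -p pics; cat > h.py <<'E'
import numpy as np, cv2
from cell import *
def snap(n,f=None):
    im=capture(n)
    if f: cv2.imwrite('pics/'+f,im[:,:,::-1])
    return im
def cam(n):
    c=camera_info(n); f=200/np.tan(np.radians(c['fov_y'])/2)
    if 'mount' in c:
        s=get_state(); T=np.eye(4); T[:3,:3]=s['tcp_rot']; T[:3,3]=s['eef_pos']; W=T@np.array(c['mount'])
    else: W=np.array(c['world_from_camera'])
    return f,c['cx'],c['cy'],c['k1'],W
def proj(P,C):
    f,cx,cy,k,W=C; P=np.atleast_2d(P); p=(P-W[:3,3])@W[:3,:3]
    s=p[:,:2]/p[:,2:]; r2=(s**2).sum(1,keepdims=True); s=s*(1+k*r2)
    return s*f+[cx,cy]
def ray(px,C):
    f,cx,cy,k,W=C; d=(np.array(px,float)-[cx,cy])/f; u=d.copy()
    for _ in range(20): u=d/(1+k*(u@u))
    v=W[:3,:3]@np.array([u[0],u[1],1]); return W[:3,3],v/np.linalg.norm(v)
def tri(rs):
    A=0;b=0
    for o,v in rs:
        M=np.eye(3)-np.outer(v,v);A=A+M;b=b+M@o
    x=np.linalg.solve(A,b); return x,[np.linalg.norm((np.eye(3)-np.outer(v,v))@(x-o)) for o,v in rs]
E
python3 - <<'E'
from h import *
s=get_state(); print({k:np.round(v,3).tolist() for k,v in s.items()}); print(tip_extent)
a=snap('side','s0.png');
names=['lug','comb_coarse','comb_fine','lock_grip','insert','deck','jar_a','jar_b','mug','mill','pusher','bowl']
for c in ['side','top']:
    if c=='top': snap('top','t0.png')
    C=cam(c); print(c,[round(float(x),3) for x in C[:4]],np.round(C[4],3).tolist())
    for n in names:
        print(n,[(np.round(d['position']).tolist(),round(d['score'],2)) for d in boxes_of(n,c)][:4])
E
```

```text
pics
{'t': 0.0, 'q': [1.115, 0.246, 1.559, 0.0, 1.339, -0.174], 'qd': [-0.001, 0.001, -0.001, 0.001, 0.002, -0.0], 'tau': [0.001, -42.95, -32.613, -0.0, 0.005, 0.0], 'eef_pos': [0.181, 0.624, 0.249], 'tcp_rot': [[-0.961, 0.278, -0.001], [0.278, 0.961, -0.002], [0.0, -0.002, -1.0]], 'ft_force': [-0.631, -0.759, -0.204], 'torque': [0.005, -0.045, -0.005], 'grasp_force': 0.0, 'grip_width': 0.994}
0.019
side [422.678, 315.993, 198.473, 0.019] [[0.985, -0.109, 0.134, 0.457], [-0.173, -0.67, 0.722, -0.784], [0.011, -0.734, -0.679, 0.787], [0.0, 0.0, 0.0, 1.0]]
lug [([289.0, 162.0], 0.62)]
comb_coarse [([288.0, 163.0], 0.9)]
comb_fine [([289.0, 165.0], 0.7)]
lock_grip [([324.0, 180.0], 0.62)]
insert [([292.0, 164.0], 0.87), ([276.0, 168.0], 0.23)]
deck [([276.0, 167.0], 0.56)]
jar_a [([297.0, 136.0], 0.73), ([324.0, 160.0], 0.72), ([300.0, 251.0], 0.64)]
jar_b [([297.0, 136.0], 0.73), ([324.0, 160.0], 0.72), ([300.0, 251.0], 0.64)]
mug [([362.0, 178.0], 0.7)]
mill []
pusher [([298.0, 252.0], 0.86), ([275.0, 167.0], 0.45)]
bowl [([276.0, 195.0], 0.79)]
top [515.354, 320.838, 200.014, -0.169] [[-0.027, -0.989, 0.148, 0.348], [-1.0, 0.025, -0.015, -0.054], [0.011, -0.149, -0.989, 1.704], [0.0, 0.0, 0.0, 1.0]]
lug [([274.0, 215.0], 0.83)]
comb_coarse [([278.0, 216.0], 0.86)]
comb_fine [([276.0, 219.0], 0.62)]
lock_grip [([284.0, 191.0], 0.51)]
insert [([276.0, 217.0], 0.67)]
deck [([261.0, 228.0], 0.98)]
jar_a [([250.0, 185.0], 0.61), ([222.0, 210.0], 0.58)]
jar_b [([250.0, 185.0], 0.61), ([222.0, 210.0], 0.58)]
mug [([282.0, 157.0], 0.86)]
mill [([259.0, 229.0], 0.65), ([202.0, 242.0], 0.55)]
pusher [([334.0, 217.0], 0.84), ([262.0, 229.0], 0.55)]
bowl [([285.0, 230.0], 0.6)]
```

```bash
python3 - <<'E'
import cv2
a=cv2.imread('pics/s0.png');b=cv2.imread('pics/t0.png')
cv2.imwrite('pics/s0c.png',cv2.resize(a[90:310,190:450],None,fx=3,fy=2.7,interpolation=2))
cv2.imwrite('pics/t0c.png',cv2.resize(b[120:290,170:400],None,fx=3.4,fy=3.4,interpolation=2))
E
```

```text
(no output)
```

View pics/s0c.png

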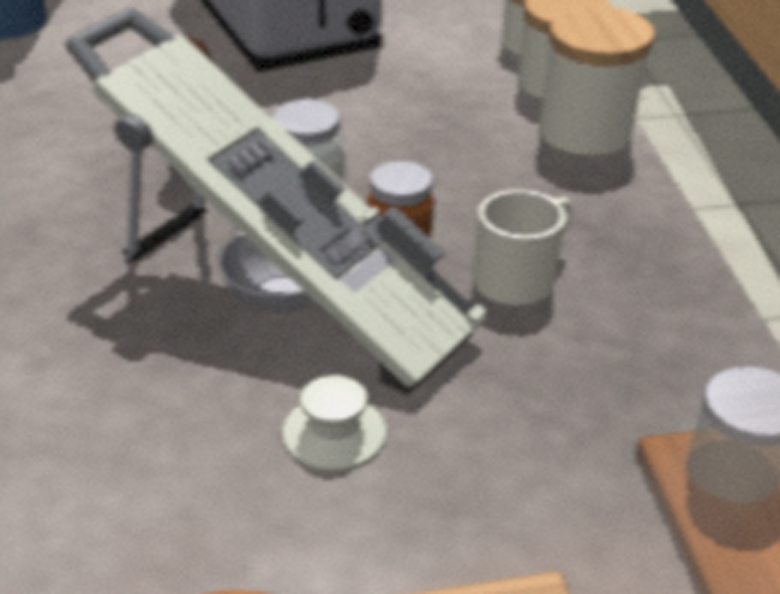

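View pics/t0c.png

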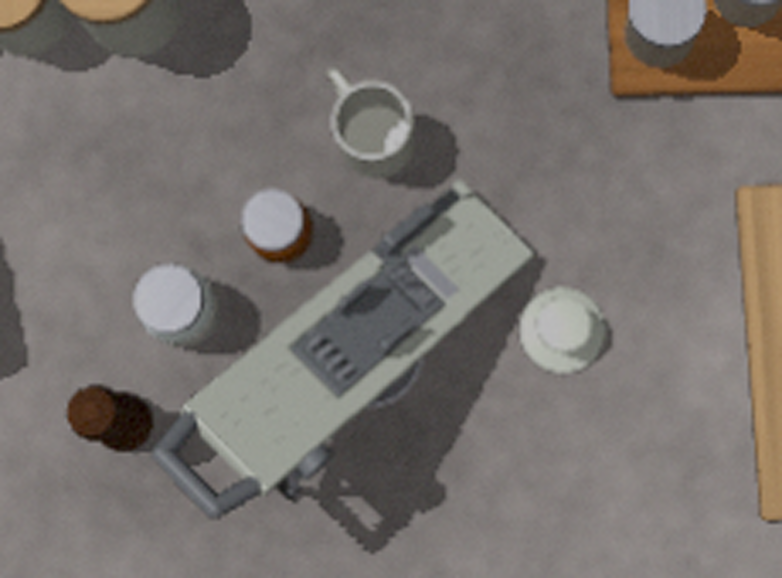

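```bash
cat >> h.py <<'E'
def deckT(p):
    x,y,yaw=p[:3]; c,s=np.cos(yaw),np.sin(yaw); a=np.radians(30)
    R=np.array([[c,-s,0],[s,c,0],[0,0,1]])@np.array([[np.cos(a),0,-np.sin(a)],[0,1,0],[np.sin(a),0,np.cos(a)]])
    return R,np.array([x,y,0.125])
def D(p,P): R,o=deckT(p); return np.atleast_2d(P)@R.T+o
E
python3 - <<'E'
from h import *
from scipy.optimize import least_squares
t=lambda u,v:(170+u/3.4,120+v/3.4); s=lambda u,v:(190+u/3,90+v/2.7)
P=np.array([[-190,52,0],[-190,-52,0],[192,-52,0],[192,52,0]])/1e3
pt=np.array([t(534,252),t(470,187),t(190,410),t(265,490)]); ps=np.array([s(412,384),s(477,325),s(175,35),s(95,82)])
Ct,Cs=cam('top'),cam('side')
r=lambda p:np.r_[(proj(D(p,P),Ct)-pt).ravel(),(proj(D(p,P),Cs)-ps).ravel()]
o=least_squares(r,[.35,.05,2.2],loss='soft_l1'); print(o.x,np.round(o.fun,1).tolist())
p=o.x; np.save('p.npy',p)
R,oo=deckT(p); print(np.round(R,3).tolist())
for n,q in dict(insert=[0,0,0],blade=[-87,0,0],cc=[58,0,4],cf=[-58,0,4],lugL=[0,27,24],lugR=[0,-27,24],lockL=[-88,-43,30],lockR=[-138,-43,20],low=[-190,0,0],top=[241,0,0]).items():
    w=D(p,np.array(q)/1e3); print(n,np.round(w,3),'top',proj(w,Ct).round(),'side',proj(w,Cs).round())
# lock bar estimates
for n in ['lock_grip','lug','insert']:
  for c in ['top','side']:
    for d in outline_of(n,c)[:1]:
        ys,xs=np.nonzero(d['region']); print(n,c,np.round(d['position']),len(xs),xs.min(),xs.max(),ys.min(),ys.max(),round(d['score'],2))
E
```

```text
[0.53710711 0.04972004 2.3274142 ] [1.7, 1.6, -1.7, -1.3, -1.7, -0.8, 1.0, 1.4, -0.2, 1.1, 1.7, -0.8, 0.7, -0.1, -2.0, -0.3]
[[-0.594, -0.727, 0.343], [0.63, -0.686, -0.364], [0.5, 0.0, 0.866]]
insert [[0.537 0.05  0.125]] top [[280. 216.]] side [[287. 166.]]
blade [[ 0.589 -0.005  0.082]] top [[298. 201.]] side [[311. 191.]]
cc [[0.504 0.085 0.157]] top [[268. 226.]] side [[272. 149.]]
cf [[0.573 0.012 0.099]] top [[292. 206.]] side [[304. 182.]]
lugL [[0.526 0.022 0.146]] top [[288. 219.]] side [[283. 167.]]
lugR [[0.565 0.06  0.146]] top [[276. 206.]] side [[297. 156.]]
lockL [[0.631 0.013 0.107]] top [[292. 187.]] side [[326. 177.]]
lockR [[ 0.657 -0.015  0.073]] top [[301. 181.]] side [[338. 193.]]
low [[ 0.65 -0.07  0.03]] top [[318. 185.]] side [[339. 221.]]
top [[0.394 0.201 0.246]] top [[224. 263.]] side [[222.  97.]]
lock_grip top [285. 186.] 169 280 296 180 199 0.5
lock_grip side [324. 178.] 299 311 335 169 191 0.74
lug top [275. 214.] 838 257 300 198 234 0.86
lug side [289. 160.] 1248 261 313 140 191 0.84
insert top [273. 218.] 828 257 298 199 235 0.88
insert side [291. 164.] 1294 261 314 139 191 0.56
```

move_arm --moves '[{"z": -0.125},{"z": -0.125},{"z": -0.125},{"x": -0.08,"y": -0.072},{"x": -0.08,"y": -0.072},{"x": -0.08,"y": -0.072},{"x": -0.08,"y": -0.072},{"x": -0.08,"y": -0.072},{"x": -0.08,"y": -0.072},{"x": -0.08,"y": -0.072}]' --hand 1

```text
validation failed for argument at $.mo...
```

move_arm --moves '[{"x": -0.08,"y": -0.072},{"x": -0.08,"y": -0.072},{"x": -0.08,"y": -0.072},{"x": -0.08,"y": -0.072},{"x": -0.08,"y": -0.072},{"x": -0.08,"y": -0.072},{"x": -0.08,"y": -0.072}]'

```text
validation failed for argument at $.mo...
```

move_arm --moves '[{"x": -0.06,"y": -0.054},{"x": -0.06,"y": -0.054},{"turn": 0.0635},{"turn": 0.0635},{"turn": 0.0635},{"turn": 0.0635},{}]'

```text
validation failed for argument at $.mo...
```

```bash
python3 - <<'E'
from h import *
s=get_state(); print(s['t'],np.round(s['eef_pos'],4),np.round(s['tcp_rot'],3).tolist(),np.round(s['q'],2)); print(np.round(camera_info('wrist')['mount'],3).tolist(),camera_info('wrist')['fov_y'])
C=cam('wrist'); import pickle; pickle.dump(C,open('w1.pkl','wb'))
im=snap('wrist','w1.png'); p=np.load('p.npy')
b=im[:,:,::-1].copy()
G=np.array([[x,y,0] for x,y in [(-190,52),(-190,-52),(192,-52),(192,52),(-77,33),(-77,-33),(77,-33),(77,33),(-96,33)]])/1e3
print(proj(D(p,G),C).round().tolist())
cv2.imwrite('pics/w1v.png',b)
for n in ['comb_coarse','comb_fine','lug','lock_grip','insert']:
    print(n,[(np.round(d['position'],1).tolist(),round(d['score'],2)) for d in boxes_of(n,'wrist')][:3])
E
```

```text
1.6 [0.1808 0.6244 0.2503] [[-0.961, 0.278, 0.0], [0.278, 0.961, -0.0], [-0.0, -0.0, -1.0]] [ 1.11  0.25  1.56 -0.    1.34 -0.17]
[[0.0, -0.957, -0.29, 0.073], [1.0, 0.0, 0.0, 0.001], [-0.0, -0.29, 0.957, -0.124], [0.0, 0.0, 0.0, 1.0]] 64.44891540981381
[[14.0, 497.0], [65.0, 519.0], [16.0, 571.0], [-70.0, 525.0], [7.0, 508.0], [44.0, 525.0], [23.0, 544.0], [-23.0, 522.0], [10.0, 507.0]]
comb_coarse []
comb_fine []
lug []
lock_grip []
insert []
```

View pics/w1.png

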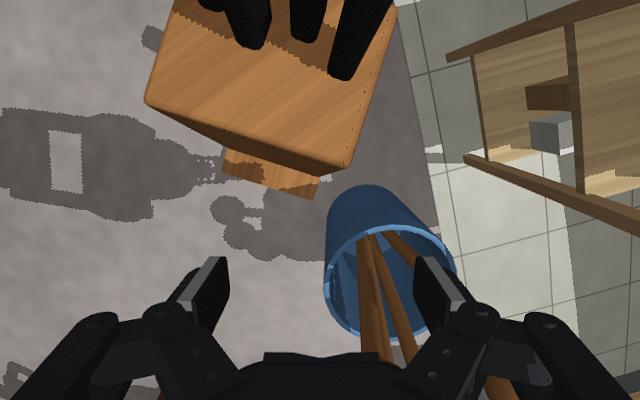

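move_arm --moves '[{"x": 0,"y": 0,"z": -0.125,"turn": 0},{"x": 0,"y": 0,"z": -0.125,"turn": 0},{"x": 0,"y": 0,"z": -0.125,"turn": 0},{"x": -0.08,"y": -0.072,"z": 0,"turn": 0},{"x": -0.08,"y": -0.072,"z": 0,"turn": 0},{"x": -0.08,"y": -0.072,"z": 0,"turn": 0},{"x": -0.08,"y": -0.072,"z": 0,"turn": 0},{"x": -0.08,"y": -0.072,"z": 0,"turn": 0},{"x": -0.08,"y": -0.072,"z": 0,"turn": 0},{"x": -0.08,"y": -0.072,"z": 0,"turn": 0}]' --hand 1

```text
t: 2.9
eef_pos: [0.3404, 0.3669, 0.4005]
tcp_rot: [[-0.961, 0.278, 0.001], [0.278, 0.961, 0.0], [-0.0, 0.0, -1.0]]
ft_force: [1.5, -1.0, 0.2]
grip_width: 1.0
grasp_force: 0.0
```

move_arm --moves '[{"x": -0.085,"y": -0.073,"z": 0,"turn": 0.032},{"x": -0.085,"y": -0.073,"z": 0,"turn": 0},{"x": -0.085,"y": -0.073,"z": 0,"turn": 0},{"x": -0.085,"y": -0.073,"z": 0,"turn": 0},{"x": -0.085,"y": -0.073,"z": 0,"turn": 0},{"x": -0.085,"y": -0.073,"z": 0,"turn": 0},{"x": -0.085,"y": -0.073,"z": 0,"turn": 0.056},{"x": -0.085,"y": -0.073,"z": 0,"turn": 0.056},{"x": -0.085,"y": -0.073,"z": 0,"turn": 0.056},{"x": 0,"y": 0,"z": 0,"turn": 0.054}]'

```text
t: 3.9
eef_pos: [0.5267, 0.0077, 0.3997]
tcp_rot: [[-0.679, 0.734, -0.001], [0.734, 0.679, -0.001], [-0.0, -0.001, -1.0]]
ft_force: [0.4, -0.2, -0.1]
grip_width: 1.001
grasp_force: 0.0
```

```bash
python3 - <<'E'
from h import *
s=get_state(); print(s['t'],np.round(s['eef_pos'],4),np.round(s['tcp_rot'],3).tolist(),np.round(s['q'],2))
C=cam('wrist'); import pickle; pickle.dump(C,open('w1.pkl','wb'))
im=snap('wrist','w2.png'); p=np.load('p.npy')
G=np.array([[x,y,0] for x,y in [(-190,52),(-190,-52),(192,-52),(192,52),(-77,33),(-77,-33),(77,-33),(77,33),(-96,33)]])/1e3
print(proj(D(p,G),C).round().tolist())
for n in ['comb_coarse','comb_fine','lug','lock_grip','insert']:
    print(n,[(np.round(d['position'],1).tolist(),round(d['score'],2)) for d in boxes_of(n,'wrist')][:3])
E
```

```text
3.9 [0.5267 0.0077 0.3997] [[-0.679, 0.734, -0.001], [0.734, 0.679, -0.001], [-0.0, -0.001, -1.0]] [-0.2  -0.13  1.68 -0.    1.59 -0.95]
[[312.0, 239.0], [373.0, 238.0], [422.0, -36.0], [298.0, -36.0], [323.0, 191.0], [369.0, 191.0], [383.0, 90.0], [322.0, 90.0], [323.0, 200.0]]
comb_coarse [([357.4, 137.3], 0.95), ([276.2, 217.5], 0.35)]
comb_fine [([442.6, 228.9], 0.61), ([358.8, 138.6], 0.57)]
lug [([354.4, 137.5], 0.84)]
lock_grip [([382.6, 202.1], 0.77), ([464.8, 57.9], 0.45)]
insert [([353.9, 138.2], 0.74)]
```

View pics/w2.png

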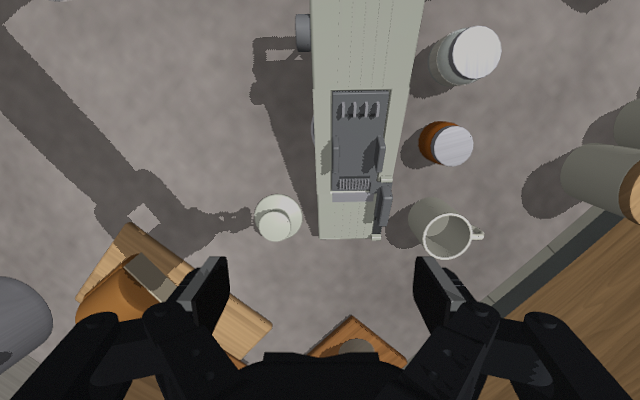

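move_arm --moves '[{"x": 0,"y": 0.0375,"z": 0.1,"turn": 0},{"x": 0,"y": 0.0375,"z": 0.1,"turn": 0},{"x": 0,"y": 0,"z": 0.05,"turn": 0},{"x": 0,"y": 0,"z": 0,"turn": 0}]'

```text
t: 4.6
eef_pos: [0.5457, 0.0341, 0.2963]
tcp_rot: [[-0.689, 0.725, -0.007], [0.725, 0.689, 0.001], [0.006, -0.005, -1.0]]
ft_force: [-0.1, 0.5, -0.1]
grip_width: 0.996
grasp_force: 0.0
```

```bash
python3 - <<'E'
from h import *
s=get_state(); print(s['t'],np.round(s['eef_pos'],4),np.round(s['tcp_rot'],3).tolist())
C=cam('wrist'); import pickle; pickle.dump(C,open('w3.pkl','wb'))
im=snap('wrist','w3.png')
cv2.imwrite('pics/w3c.png',cv2.resize(im[20:320,180:560,::-1],None,fx=2,fy=2,interpolation=2))
for n in ['lock_grip','lug']:
  for d in outline_of(n,'wrist')[:1]:
    ys,xs=np.nonzero(d['region']); print(n,np.round(d['position'],1),len(xs),xs.min(),xs.max(),ys.min(),ys.max(),d['score'])
E
```

```text
4.6 [0.5457 0.0341 0.2963] [[-0.689, 0.725, -0.007], [0.725, 0.689, 0.001], [0.006, -0.005, -1.0]]
lock_grip [369.1 233.6] 994 355 382 211 265 0.77
lug [332.7 152.3] 8821 298 376 94 221 0.85
```

View pics/w3c.png

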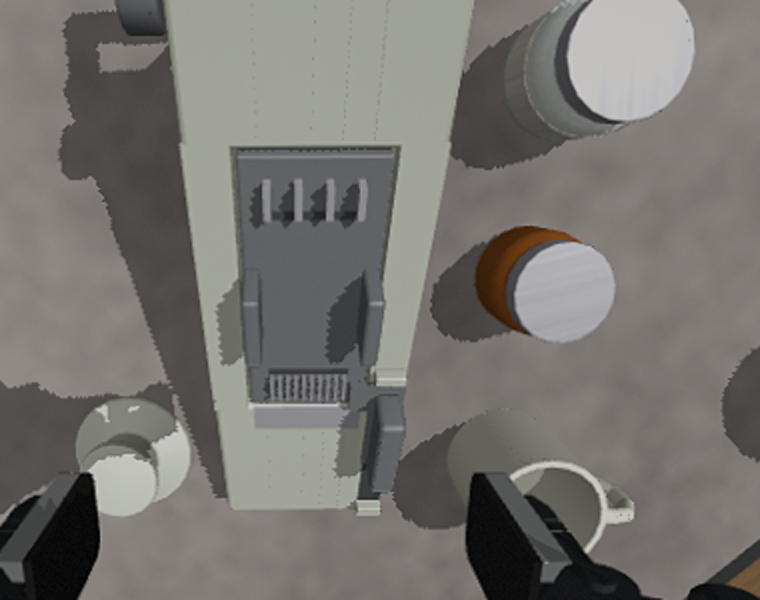

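```bash
python3 - <<'E'
from h import *
import pickle
from scipy.optimize import least_squares
C=pickle.load(open('w3.pkl','rb'))
w=lambda u,v:(180+u/2,20+v/2)
P=np.array([[77,33,0],[77,-33,0],[-96,33,0],[-190,52,0],[77,52,0]])/1e3
q=np.array([w(231,147),w(400,147),w(255,427),w(232,509),w(181,145)])
r=lambda p:(proj(D(p,P),C)-q).ravel()
o=least_squares(r,np.load('p.npy')); p=o.x; print(p,np.round(o.fun,1).tolist())
# free z check
def r4(k):
    R,oo=deckT(k[:3]); oo=oo+[0,0,k[3]]; return (proj(P@R.T+oo,C)-q).ravel()
o4=least_squares(r4,np.r_[p,0]); print(o4.x,np.round(o4.fun,1).tolist())
np.save('p.npy',p)
R,_=deckT(p); print(np.round(R,3).tolist())
G=np.array([[20,31,24],[-20,31,24],[20,-31,24],[-20,-31,24],[0,27,24],[-119,-36,30],[-57,-36,30],[-57,-50,30],[-119,-50,30],[-88,-43,20],[-67,-33,0],[58,0,4],[-58,0,4]])/1e3
print(((proj(D(p,G),C)-[180,20])*2).round().tolist())
E
```

```text
[0.54459289 0.05760062 2.34784425] [-0.2, 0.3, 0.6, -1.1, -1.2, -1.4, 0.0, -0.3, 0.3, 1.8]
[5.44586113e-01 5.76573944e-02 2.34777402e+00 1.30034948e-03] [-0.3, 0.1, 1.0, -1.2, -1.2, -1.0, -0.0, 0.2, 0.1, 1.7]
[[-0.607, -0.713, 0.351], [0.617, -0.701, -0.356], [0.5, 0.0, 0.866]]
[[242.0, 300.0], [248.0, 365.0], [389.0, 298.0], [380.0, 363.0], [254.0, 334.0], [373.0, 488.0], [384.0, 422.0], [411.0, 421.0], [397.0, 488.0], [389.0, 442.0], [370.0, 390.0], [315.0, 195.0], [311.0, 385.0]]
```

```bash
cat >> h.py <<'E'
def togo(T,st=None):
    """offset from current TCP to world target in tool axes, as fraction of full scale"""
    s=get_state(); R=np.array(s['tcp_rot']); return (R.T@(np.array(T)-s['eef_pos']))/0.4
def yawerr(p,flip=False):
    y=np.array(get_state()['tcp_rot'])[:,1]; R,_=deckT(p); t=-R[:,1]*(-1 if flip else 1)
    return -np.degrees(np.arctan2(y[0]*t[1]-y[1]*t[0],y@t))/120   # turn fraction needed
E
python3 - <<'E'
from h import *
import pickle
C=pickle.load(open('w3.pkl','rb')); p=np.load('p.npy'); R,o=deckT(p)
w=lambda u,v:(180+u/2,20+v/2)
for n,u,z in [('mug',(550,510),.088),('jar_b',(564,290),.07),('jar_a',(630,57),.09)]:
    a,v=ray(w(*u),C); W=a+v*(z-a[2])/v[2]; d=R.T@(W-o); h=np.array([-(0),0]);
    e=np.array([R[0,0],R[1,0]])/.866; f=R[:2,1]; print(n,W.round(3),'along',((W-o)[:2]@e).round(3),'across',((W-o)[:2]@f).round(3))
b=D(p,np.array([-90,-43,20])/1e3)[0]; c=D(p,np.array([-90,-43,0])/1e3)[0]
# ramp height under b's horizontal: c.z + tan30*horizontal shift
hs=(b-c)[:2]@(R[:2,0]/.866); ramp=c[2]+hs*np.tan(np.pi/6)
T=np.array([b[0],b[1],ramp+.036]); print('bar',b.round(4),'ramp',ramp.round(4),'TCP',T.round(4),'along b',((b-o)[:2]@e).round(3))
print('togo',togo(T).round(4),'turn',round(yawerr(p),4))
E
```

```text
mug [0.742 0.06  0.088] along -0.137 across -0.143
jar_b [0.653 0.153 0.07 ] along -0.008 across -0.144
jar_a [0.579 0.247 0.09 ] along 0.111 across -0.157
bar [0.6369 0.025  0.0973] ramp 0.0742 TCP [0.6369 0.025  0.1102] along b -0.088
togo [-0.1658  0.1464  0.4809] turn -0.009
```

move_arm --moves '[{"x": -0.083,"y": 0.073,"z": 0,"turn": -0.009},{"x": -0.083,"y": 0.073,"z": 0,"turn": 0},{"x": 0,"y": 0,"z": 0.125,"turn": 0},{"x": 0,"y": 0,"z": 0.125,"turn": 0},{"x": 0,"y": 0,"z": 0.1,"turn": 0},{"x": 0,"y": 0,"z": 0,"turn": 0},{"x": 0,"y": 0,"z": 0,"turn": 0}]' --hand -0.06 --squeeze 25

```text
t: 5.45
eef_pos: [0.6369, 0.0252, 0.1626]
tcp_rot: [[-0.7, 0.714, 0.003], [0.714, 0.7, -0.0], [-0.002, 0.002, -1.0]]
ft_force: [0.6, 1.0, 1.2]
grip_width: 0.468
grasp_force: 0.0
```

```bash
python3 - <<'E'
from h import *
p=np.load('p.npy'); print(togo([.6369,.025,.1102]).round(4),round(yawerr(p),4))
im=snap('wrist'); cv2.imwrite('pics/w4.png',cv2.resize(im[100:400,160:480,::-1],None,fx=2,fy=2,interpolation=2))
C=cam('wrist'); G=np.array([[-119,-36,30],[-57,-36,30],[-57,-50,30],[-119,-50,30]])/1e3
print(((proj(D(p,G),C)-[160,100])*2).round().tolist())
E
```

```text
[-1.00e-04 -5.00e-04  1.31e-01] -0.0005
[[294.0, 323.0], [287.0, 200.0], [338.0, 200.0], [334.0, 323.0]]
```

View pics/w4.png

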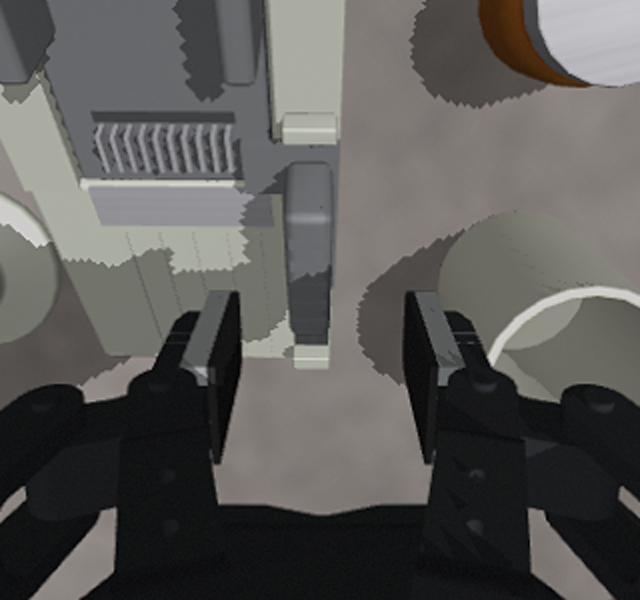

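move_arm --moves '[{"x": -0.013,"y": -0.002,"z": 0.06,"turn": 0},{"x": 0,"y": 0,"z": 0.06,"turn": 0},{"x": 0,"y": 0,"z": 0.015,"turn": 0},{"x": 0,"y": 0,"z": 0,"turn": 0}]'

```text
t: 5.9
eef_pos: [0.6398, 0.021, 0.1083]
tcp_rot: [[-0.7, 0.714, 0.003], [0.714, 0.7, -0.0], [-0.002, 0.002, -1.0]]
ft_force: [-0.2, -0.2, 0.9]
grip_width: 0.465
grasp_force: 0.0
```

move_arm --moves '[{"x": 0,"y": 0,"z": 0,"turn": 0},{"x": 0,"y": 0,"z": 0,"turn": 0},{"x": 0,"y": 0,"z": 0,"turn": 0},{"x": 0,"y": 0,"z": 0,"turn": 0},{"x": 0,"y": 0,"z": 0,"turn": 0}]' --hand -1

```text
t: 6.4
eef_pos: [0.6387, 0.0182, 0.1089]
tcp_rot: [[-0.701, 0.714, -0.001], [0.714, 0.701, -0.006], [-0.003, -0.005, -1.0]]
ft_force: [-8.6, -10.4, 7.2]
grip_width: 0.153
grasp_force: 28.0
```

move_arm --moves '[{"x": 0,"y": -0.008,"z": 0,"turn": 0},{"x": -0.02,"y": 0,"z": 0.0115,"turn": 0},{"x": -0.02,"y": 0,"z": 0.0115,"turn": 0},{"x": -0.02,"y": 0,"z": 0.0115,"turn": 0},{"x": -0.02,"y": 0,"z": 0.0115,"turn": 0},{"x": -0.018,"y": 0,"z": 0.0104,"turn": 0},{"x": 0,"y": 0,"z": 0,"turn": 0},{"x": 0,"y": 0,"z": 0,"turn": 0}]'

```text
t: 7.2
eef_pos: [0.6662, -0.0108, 0.0858]
tcp_rot: [[-0.7, 0.714, 0.005], [0.714, 0.7, -0.003], [-0.006, 0.002, -1.0]]
ft_force: [2.4, -5.3, 4.3]
grip_width: 0.158
grasp_force: 27.7
```

move_arm --moves '[{"x": -0.01,"y": 0,"z": 0.0057,"turn": 0},{"x": -0.01,"y": 0,"z": 0.0057,"turn": 0},{"x": 0,"y": 0,"z": 0,"turn": 0},{"x": 0,"y": 0,"z": 0,"turn": 0}]'

```text
t: 7.6
eef_pos: [0.668, -0.0125, 0.0842]
tcp_rot: [[-0.701, 0.713, -0.008], [0.713, 0.701, 0.004], [0.008, -0.003, -1.0]]
ft_force: [-23.3, 7.9, 32.1]
grip_width: 0.157
grasp_force: 31.5
```

```bash
python3 - <<'E'
from h import *
s=get_state(); p=np.load('p.npy'); R,o=deckT(p); print((R.T@(s['eef_pos']-o)).round(4), (R.T@s['ft_force']).round(1))
im=snap('wrist'); cv2.imwrite('pics/w5.png',cv2.resize(im[100:400,160:480,::-1],None,fx=2,fy=2,interpolation=2))
C=cam('wrist'); G=np.array([[-107,-36,30],[-107,-50,30],[-77,-33,0]])/1e3
print(((proj(D(p,G),C)-[160,100])*2).round().tolist())
E
```

```text
[-0.1386 -0.0389  0.0329] [35.1 11.1 16.8]
[[298.0, 261.0], [372.0, 261.0], [282.0, 35.0]]
```

View pics/w5.png

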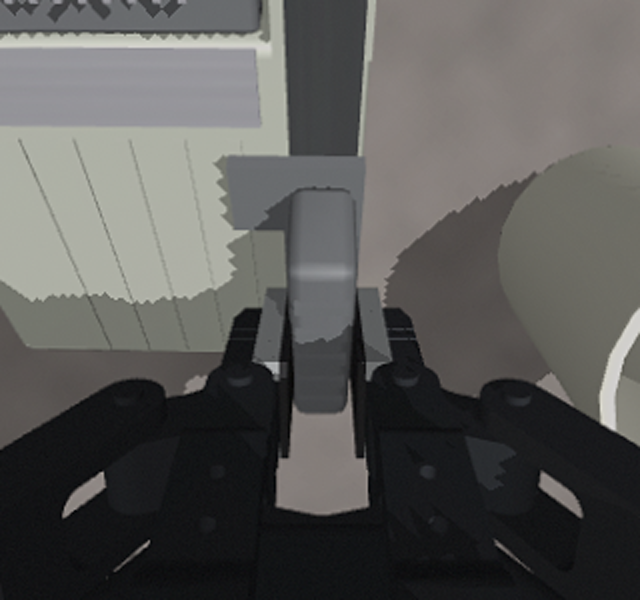

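move_arm --moves '[{"x": 0.01,"y": 0,"z": -0.006,"turn": 0},{"x": 0,"y": 0,"z": 0,"turn": 0},{"x": 0,"y": 0,"z": 0,"turn": 0},{"x": 0,"y": 0,"z": 0,"turn": 0},{"x": 0,"y": 0,"z": -0.05,"turn": 0},{"x": 0,"y": 0,"z": -0.125,"turn": 0},{"x": 0,"y": 0,"z": -0.125,"turn": 0},{"x": 0,"y": 0,"z": 0,"turn": 0}]' --hand -0.06

```text
t: 8.45
eef_pos: [0.6713, -0.0129, 0.2109]
tcp_rot: [[-0.7, 0.714, 0.015], [0.714, 0.7, -0.003], [-0.013, 0.009, -1.0]]
ft_force: [1.2, 0.4, 0.2]
grip_width: 0.469
grasp_force: 0.0
```

```bash
python3 - <<'E'
from h import *
p=np.load('p.npy'); R,o=deckT(p)
for q in ([.6387,.0182,.1089],[.6662,-.0108,.0858],[.668,-.0125,.0842]): print((R.T@(np.array(q)-o)).round(4))
p[:2]+=R[:2,1]*.003; np.save('p2.npy',p); print(p)
b=D(p,[0,0,.015])[0]; T=np.array([b[0],b[1],.1207+.0255]); print(T.round(4))
s=get_state(); print(np.round(s['eef_pos'],4),'togo',togo(T).round(4),'turn',round(yawerr(p),4))
E
```

```text
[-0.0895 -0.0395  0.0331]
[-0.1357 -0.0387  0.0331]
[-0.1386 -0.0388  0.0329]
[0.54245393 0.05549708 2.34784425]
[0.5477 0.0501 0.1462]
[ 0.6713 -0.0129  0.2109] togo [ 0.331  -0.1116  0.1565] turn -0.0006
```

move_arm --moves '[{"x": 0.083,"y": -0.028,"z": 0,"turn": 0},{"x": 0.083,"y": -0.028,"z": 0,"turn": 0},{"x": 0.083,"y": -0.028,"z": 0,"turn": 0},{"x": 0.082,"y": -0.028,"z": 0,"turn": 0},{"x": 0,"y": 0,"z": 0,"turn": 0},{"x": 0,"y": 0,"z": 0,"turn": 0},{"x": 0,"y": 0,"z": 0,"turn": 0}]' --hand 1

```text
t: 9.15
eef_pos: [0.543, 0.0506, 0.2018]
tcp_rot: [[-0.7, 0.714, 0.001], [0.714, 0.7, -0.0], [-0.001, 0.001, -1.0]]
ft_force: [0.3, -0.4, 0.5]
grip_width: 1.0
grasp_force: 0.0
```

```bash
python3 - <<'E'
from h import *
p=np.load('p2.npy'); s=get_state(); print(np.round(s['eef_pos'],4),np.round(s['tcp_rot'],3).tolist(),s['grip_width'])
print('togo',togo([.5477,.0501,.1462]).round(4),'turn',round(yawerr(p),4))
im=snap('wrist'); cv2.imwrite('pics/w6.png',cv2.resize(im[50:400,130:510,::-1],None,fx=2,fy=1.7,interpolation=2))
C=cam('wrist'); G=np.array([[20,31,24],[20,-31,24],[-20,31,24],[-20,-31,24],[58,0,4],[77,33,0],[77,-33,0]])/1e3
print(((proj(D(p,G),C)-[130,50])*[2,1.7]).round().tolist(),((proj(D(np.load('p.npy'),G),C)-[130,50])*[2,1.7]).round().tolist())
E
```

```text
[0.543  0.0506 0.2018] [[-0.7, 0.714, 0.001], [0.714, 0.7, -0.0], [-0.001, 0.001, -1.0]] 0.9999559234563954
togo [-0.0091  0.0073  0.1391] turn -0.0008
[[278.0, 295.0], [494.0, 295.0], [293.0, 359.0], [479.0, 359.0], [386.0, 167.0], [254.0, 107.0], [520.0, 107.0]] [[289.0, 295.0], [505.0, 295.0], [302.0, 359.0], [488.0, 359.0], [398.0, 167.0], [266.0, 107.0], [532.0, 107.0]]
```

View pics/w6.png

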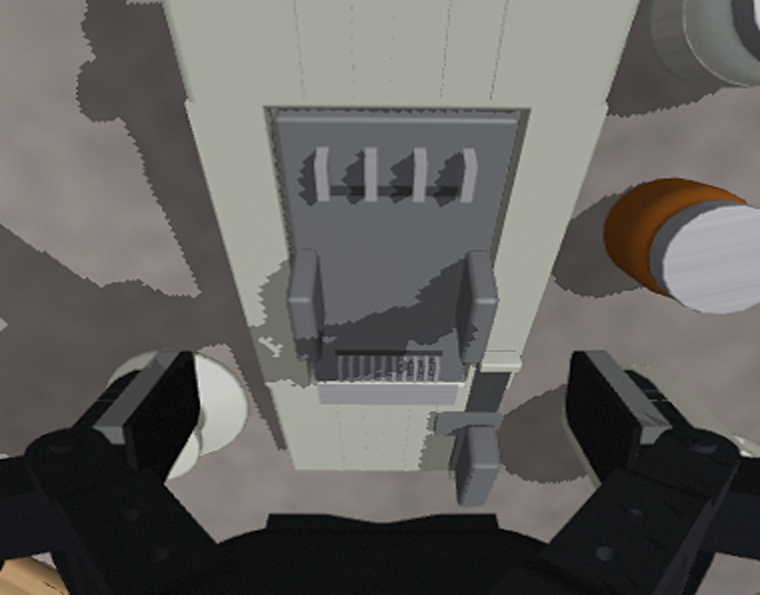

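```bash
python3 - <<'E'
from h import *
from scipy.optimize import least_squares
C=cam('wrist'); print(C[:4])
w=lambda u,v:(130+u/2,50+v/1.7)
P=np.array([[77,33,0],[77,-33,0],[-96,33,0],[-96,-33,0],[-190,52,0],[20,31,24],[20,-31,24],[-20,31,24],[-20,-31,24],[-57-50,-36,30],[-57-50,-50,30]])/1e3
q=np.array([w(264,107),w(531,107),w(319,404),w(456,404),w(295,469),w(289,300),w(497,300),w(300,362),w(489,362),w(470,468),w(499,465)])
k=9
r=lambda p:(proj(D(p,P[:k]),C)-q[:k]).ravel()
o=least_squares(r,np.load('p.npy'),loss='soft_l1'); p=o.x; print(p,np.round((proj(D(p,P),C)-q),1).tolist())
np.save('p3.npy',p)
print('pads mid tool pix',proj(np.array(get_state()['eef_pos']),C), 'obs', w(382.5,0)[0])
b=D(p,[0,0,.015])[0]; T=np.array([b[0],b[1],.1462]); print(T.round(4),'togo',togo(T).round(4),'turn',round(yawerr(p),4))
E
```

```text
(np.float64(317.2941576346012), 320.75759988422425, 201.75252421400643, -0.05188076497172451)
[0.54514873 0.0564283  2.34511653] [[0.5, 2.4], [-0.4, 2.7], [-1.3, -1.9], [3.8, -1.9], [0.1, 0.5], [-0.8, -1.2], [3.0, -1.1], [0.2, 0.0], [-1.5, 0.0], [2.0, -1.9], [3.7, -0.3]]
pads mid tool pix [[317.18691593 279.87494114]] obs 321.25
[0.5504 0.0511 0.1462] togo [-0.0118  0.0138  0.139 ] turn 0.0004
```

move_arm --moves '[{"x": -0.0105,"y": 0.008,"z": 0.04,"turn": 0},{"x": 0,"y": 0,"z": 0.05,"turn": 0},{"x": 0,"y": 0,"z": 0.049,"turn": 0},{"x": 0,"y": 0,"z": 0,"turn": 0},{"x": 0,"y": 0,"z": 0,"turn": 0}]' --hand 1 --squeeze 20

```text
t: 9.7
eef_pos: [0.5478, 0.05, 0.1461]
tcp_rot: [[-0.7, 0.714, -0.0], [0.714, 0.7, 0.0], [0.0, -0.0, -1.0]]
ft_force: [0.4, -0.2, 0.0]
grip_width: 1.003
grasp_force: 0.0
```

move_arm --moves '[{"x": 0,"y": 0,"z": 0,"turn": 0},{"x": 0,"y": 0,"z": 0,"turn": 0},{"x": 0,"y": 0,"z": 0,"turn": 0},{"x": 0,"y": 0,"z": 0,"turn": 0}]' --hand 0.2

```text
t: 10.1
eef_pos: [0.5484, 0.0502, 0.1475]
tcp_rot: [[-0.7, 0.714, 0.003], [0.714, 0.7, -0.0], [-0.002, 0.002, -1.0]]
ft_force: [1.0, -0.3, 5.3]
grip_width: 0.721
grasp_force: 23.9
```

```bash
python3 - <<'E'
from h import *
p=np.load('p2.npy'); R,o=deckT(p); s=get_state(); print((R.T@(s['eef_pos']-o)).round(4), np.round(s['ft_force'],1),s['grip_width'])
E
```

```text
[ 0.0044 -0.0005  0.0234] [ 1.  -0.3  5.3] 0.7214150695576477
```

move_arm --moves '[{"x": -0.005,"y": 0,"z": -0.0087,"turn": 0},{"x": -0.005,"y": 0,"z": -0.0087,"turn": 0},{"x": -0.005,"y": 0,"z": -0.0087,"turn": 0},{"x": -0.005,"y": 0,"z": -0.0087,"turn": 0},{"x": -0.005,"y": 0,"z": -0.0087,"turn": 0},{"x": -0.005,"y": 0,"z": -0.0087,"turn": 0},{"x": 0,"y": 0,"z": 0,"turn": 0}]'

```text
t: 10.8
eef_pos: [0.5562, 0.0416, 0.1675]
tcp_rot: [[-0.7, 0.714, 0.001], [0.714, 0.7, -0.0], [-0.001, 0.001, -1.0]]
ft_force: [0.8, -0.1, -0.8]
grip_width: 0.716
grasp_force: 23.3
```

move_arm --moves '[{"x": 0,"y": 0,"z": -0.06,"turn": 0},{"x": 0,"y": 0,"z": -0.09,"turn": 0},{"x": 0,"y": 0,"z": -0.1,"turn": 0},{"x": 0,"y": 0,"z": 0,"turn": 0.03},{"x": 0,"y": 0,"z": 0,"turn": 0.06},{"x": 0,"y": 0,"z": 0,"turn": 0.068},{"x": 0,"y": 0,"z": 0,"turn": 0.068},{"x": 0,"y": 0,"z": 0,"turn": 0.068},{"x": 0,"y": 0,"z": 0,"turn": 0.068},{"x": 0,"y": 0,"z": 0,"turn": 0.068}]'

```text
t: 11.8
eef_pos: [0.5555, 0.0419, 0.2666]
tcp_rot: [[0.13, 0.991, -0.001], [0.991, -0.13, 0.0], [0.0, -0.001, -1.0]]
ft_force: [-0.3, -0.3, -0.7]
grip_width: 0.723
grasp_force: 23.3
```

move_arm --moves '[{"x": 0,"y": 0,"z": 0,"turn": 0.068},{"x": 0,"y": 0,"z": 0,"turn": 0.068},{"x": 0,"y": 0,"z": 0,"turn": 0.068},{"x": 0,"y": 0,"z": 0,"turn": 0.068},{"x": 0,"y": 0,"z": 0,"turn": 0.068},{"x": 0,"y": 0,"z": 0,"turn": 0.068},{"x": 0,"y": 0,"z": 0,"turn": 0.068},{"x": 0,"y": 0,"z": 0,"turn": 0.068},{"x": 0,"y": 0,"z": 0,"turn": 0.068},{"x": 0,"y": 0,"z": 0,"turn": 0.068}]'

```text
t: 12.8
eef_pos: [0.5555, 0.0419, 0.2666]
tcp_rot: [[1.0, 0.016, -0.001], [0.016, -1.0, 0.0], [-0.001, -0.0, -1.0]]
ft_force: [-0.8, -1.2, -0.9]
grip_width: 0.72
grasp_force: 23.3
```

move_arm --moves '[{"x": 0,"y": 0,"z": 0,"turn": 0.068},{"x": 0,"y": 0,"z": 0,"turn": 0.068},{"x": 0,"y": 0,"z": 0,"turn": 0.068},{"x": 0,"y": 0,"z": 0,"turn": 0.068},{"x": 0,"y": 0,"z": 0,"turn": 0.05},{"x": 0,"y": 0,"z": 0,"turn": 0.03},{"x": 0,"y": 0,"z": 0,"turn": 0},{"x": 0,"y": 0,"z": 0,"turn": 0}]'

```text
t: 13.6
eef_pos: [0.5556, 0.0419, 0.2667]
tcp_rot: [[0.756, -0.655, -0.0], [-0.655, -0.756, 0.0], [-0.0, 0.0, -1.0]]
ft_force: [-0.2, -0.8, -2.0]
grip_width: 0.721
grasp_force: 23.3
```

```bash
python3 - <<'E'
from h import *
p=np.load('p2.npy'); R,o=deckT(p); s=get_state(); print(s['t'],(R.T@(s['eef_pos']-o)).round(4), np.round(s['eef_pos'],3),np.round(s['q'],2),'turn',yawerr(p,True),s['grip_width'])
im=snap('side'); cv2.imwrite('pics/s7.png',cv2.resize(im[60:280,190:430,::-1],None,fx=3.2,fy=2.7,interpolation=2))
C=cam('side'); print(proj(s['eef_pos'],C))
print('togo ramp start', D(p,[.13,0,.095]).round(3), togo(D(p,[.13,0,.095])[0]).round(3))
E
```

```text
13.6 [0.0545 0.0002 0.1322] [0.556 0.042 0.267] [-0.13  0.01  1.78  0.    1.35  2.16] turn 0.038118392731403605 0.7206272119445049
[[293.30507669 118.5301648 ]]
togo ramp start [[0.497 0.102 0.272]] [-0.209 -0.017 -0.014]
```

View pics/s7.png

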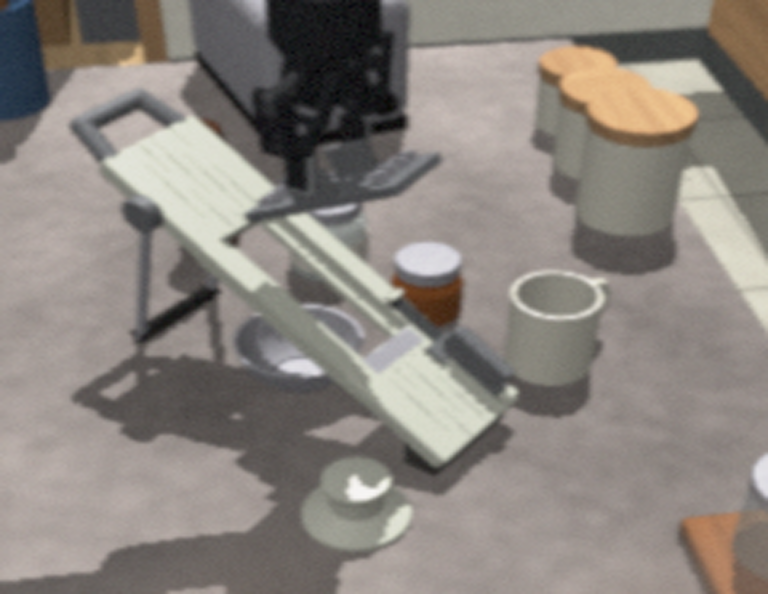

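move_arm --moves '[{"x": 0,"y": 0,"z": 0,"turn": 0.038},{"x": -0.1,"y": 0,"z": -0.007,"turn": 0},{"x": -0.08,"y": 0,"z": -0.007,"turn": 0},{"x": -0.03,"y": 0,"z": 0,"turn": 0},{"x": 0,"y": 0,"z": 0,"turn": 0},{"x": 0,"y": 0,"z": 0,"turn": 0}]'

```text
t: 14.25
eef_pos: [0.4974, 0.1014, 0.2726]
tcp_rot: [[0.701, -0.714, 0.001], [-0.714, -0.701, -0.0], [0.001, -0.0, -1.0]]
ft_force: [-0.3, 0.7, -0.7]
grip_width: 0.723
grasp_force: 23.3
```

```bash
python3 - <<'E'
from h import *
p=np.load('p2.npy'); R,o=deckT(p); s=get_state(); X=R.T@(s['eef_pos']-o); print(s['t'],X.round(4),np.round(s['q'],2),'turn',yawerr(p,True),np.round(s['ft_force'],1))
prev=X*1e3
for a,b in [(-12,84),(-26,80),(-40,73),(-53,65),(-64,55),(-73,44),(-80,36)]:
    T=np.array([142+a,0,b]); d=T-prev; prev=T; h=d[0]*.866-d[2]*.5; v=d[0]*.5+d[2]*.866; print(T,'x %.4f z %.4f'%(-h/400,-v/400))
E
```

```text
14.25 [ 0.1295 -0.      0.0956] [-0.02 -0.11  1.89 -0.    1.36  2.34] turn -0.00042544045199706805 [-0.3  0.7 -0.7]
[130   0  84] x -0.0156 z 0.0246
[116   0  80] x 0.0253 z 0.0262
[102   0  73] x 0.0216 z 0.0327
[89  0 65] x 0.0181 z 0.0336
[78  0 55] x 0.0113 z 0.0354
[69  0 44] x 0.0057 z 0.0351
[62  0 36] x 0.0052 z 0.0261
```

move_arm --moves '[{"x": -0.015,"y": 0,"z": 0.025,"turn": 0},{"x": 0.0125,"y": 0,"z": 0.013,"turn": 0},{"x": 0.0125,"y": 0,"z": 0.013,"turn": 0},{"x": 0.0108,"y": 0,"z": 0.0163,"turn": 0},{"x": 0.0108,"y": 0,"z": 0.0163,"turn": 0},{"x": 0,"y": 0,"z": 0,"turn": 0}]'

```text
t: 14.85
eef_pos: [0.5079, 0.0915, 0.2394]
tcp_rot: [[0.699, -0.715, 0.005], [-0.715, -0.699, -0.001], [0.004, -0.003, -1.0]]
ft_force: [6.3, -2.5, 3.5]
grip_width: 0.719
grasp_force: 24.2
```

move_arm --moves '[{"x": 0.009,"y": 0,"z": 0.0168,"turn": 0},{"x": 0.009,"y": 0,"z": 0.0168,"turn": 0},{"x": 0.0057,"y": 0,"z": 0.0177,"turn": 0},{"x": 0.0057,"y": 0,"z": 0.0177,"turn": 0},{"x": 0,"y": 0,"z": 0,"turn": 0}]'

```text
t: 15.35
eef_pos: [0.5139, 0.0839, 0.2098]
tcp_rot: [[0.7, -0.714, -0.001], [-0.714, -0.7, -0.0], [-0.001, 0.001, -1.0]]
ft_force: [3.8, -1.2, 0.2]
grip_width: 0.72
grasp_force: 25.0
```

move_arm --moves '[{"x": 0.003,"y": 0,"z": 0.0175,"turn": 0},{"x": 0.003,"y": 0,"z": 0.0175,"turn": 0},{"x": 0.003,"y": 0,"z": 0.013,"turn": 0},{"x": 0.003,"y": 0,"z": 0.013,"turn": 0},{"x": 0,"y": 0,"z": 0,"turn": 0}]'

```text
t: 15.85
eef_pos: [0.5166, 0.0809, 0.1857]
tcp_rot: [[0.7, -0.714, -0.002], [-0.714, -0.7, -0.0], [-0.002, 0.002, -1.0]]
ft_force: [-0.4, 0.4, 0.1]
grip_width: 0.722
grasp_force: 25.5
```

```bash
python3 - <<'E'
from h import *
p=np.load('p2.npy'); R,o=deckT(p); s=get_state(); X=R.T@(s['eef_pos']-o); print(s['t'],X.round(4),(R.T@s['ft_force']).round(1),np.round(s['torque'],2),s['grip_width'])
C=cam('wrist'); im=snap('wrist','w8.png')
import pickle; pickle.dump(C,open('w8.pkl','wb'))
for n in ['comb_coarse','comb_fine','lug']:
    print(n,[(np.round(d['position'],1).tolist(),round(d['score'],2)) for d in boxes_of(n,'wrist')][:3])
# predicted coarse comb pixel if insert parallel: insert origin = pin - (..)
for th in (0,10,20,30,45,60):
    t=np.radians(th); # insert tilted: coarse end (downslope) raised by th
    ex=np.array([-np.cos(t),0,np.sin(t)]); ez=np.array([np.sin(t),0,np.cos(t)])
    ins=X-(.004*ex+.0234*ez); cc=ins+.058*ex+.004*ez
    print(th,ins.round(3),proj(R@cc+o,C).round(),proj(R@(ins+.020*ex+.024*ez)+o,C).round())
E
```

```text
15.85 [0.0617 0.0007 0.0344] [ 0.5  0.  -0.2] [ 0.05  0.01 -0.  ] 0.7217619937613067
comb_coarse [([320.2, 256.8], 0.81)]
comb_fine [([321.9, 258.8], 0.56), ([267.4, 9.0], 0.33)]
lug [([318.8, 254.8], 0.67), ([265.6, 8.9], 0.55), ([316.9, 69.2], 0.47)]
0 [0.066 0.001 0.011] [[323. 177.]] [[324. 244.]]
10 [0.062 0.001 0.011] [[324. 166.]] [[324. 244.]]
20 [0.057 0.001 0.011] [[324. 158.]] [[324. 245.]]
30 [0.053 0.001 0.012] [[324. 152.]] [[324. 248.]]
45 [0.048 0.001 0.015] [[324. 149.]] [[324. 254.]]
60 [0.043 0.001 0.019] [[325. 157.]] [[325. 262.]]
```

```bash
python3 - <<'E'
from h import *
p=np.load('p2.npy'); R,o=deckT(p); s=get_state(); X=R.T@(s['eef_pos']-o)
im=snap('side','s8.png'); C=cam('side')
for d in outline_of('insert','side')[:2]:
    ys,xs=np.nonzero(d['region']); q=np.c_[xs,ys].astype(float); m=q.mean(0); u,sv,vt=np.linalg.svd(q-m,full_matrices=False); print(round(d['score'],2),len(xs),m.round(1),'dir',np.degrees(np.arctan2(vt[0,1],vt[0,0])).round(1),xs.min(),xs.max(),ys.min(),ys.max())
for th in (-15,0,15,30,45,60):
    t=np.radians(th); ex=np.array([-np.cos(t),0,np.sin(t)]); ez=np.array([np.sin(t),0,np.cos(t)])
    ins=X-(.004*ex+.0234*ez)
    B=np.array([ins+a*ex+np.array([0,b,0])+c*ez for a in(-.075,.075) for b in(-.031,.031) for c in (0,-.01)])
    q=proj(B@R.T+o,C); e=proj(np.array([ins-.075*ex,ins+.075*ex])@R.T+o,C); v=e[1]-e[0]
    print(th,'dir',np.degrees(np.arctan2(v[1],v[0])).round(1),q.min(0).round(),q.max(0).round())
E
```

```text
0.82 915 [277.1 148.8] dir 39.7 243 299 126 171
-15 dir 54.6 [242. 111.] [295. 173.]
0 dir 45.6 [242. 117.] [300. 173.]
15 dir 35.8 [243. 124.] [304. 171.]
30 dir 24.4 [245. 131.] [307. 167.]
45 dir 9.9 [248. 138.] [309. 162.]
60 dir -9.0 [253. 139.] [309. 160.]
```

move_arm --moves '[{"x": 0.001,"y": 0,"z": 0.004,"turn": 0},{"x": 0.001,"y": 0,"z": 0.004,"turn": 0},{"x": 0,"y": 0,"z": 0,"turn": 0}]'

```text
t: 16.45
eef_pos: [0.5181, 0.0804, 0.1842]
tcp_rot: [[0.7, -0.714, 0.0], [-0.714, -0.7, 0.0], [0.0, -0.0, -1.0]]
ft_force: [-0.7, 0.2, 1.9]
grip_width: 0.72
grasp_force: 25.7
```

```bash
python3 - <<'E'
from h import *
p=np.load('p2.npy'); R,o=deckT(p); s=get_state(); X=R.T@(s['eef_pos']-o); print(s['t'],X.round(4),(R.T@s['ft_force']).round(1),np.round(s['torque'],2),s['grip_width'])
im=snap('wrist','w9.png'); cv2.imwrite('pics/w9c.png',cv2.resize(im[0:400,130:510,::-1],None,fx=2,fy=1.5,interpolation=2))
E
```

```text
16.45 [ 0.0598 -0.0001  0.0338] [1.5 0.4 1.3] [0.15 0.17 0.01] 0.7197400451858427
```

move_arm --moves '[{"x": 0.001,"y": 0,"z": 0.005,"turn": 0},{"x": 0,"y": 0,"z": 0,"turn": 0},{"x": 0,"y": 0,"z": 0,"turn": 0},{"x": 0,"y": 0,"z": 0,"turn": 0}]'

```text
t: 16.9
eef_pos: [0.5185, 0.0801, 0.1821]
tcp_rot: [[0.7, -0.714, 0.001], [-0.714, -0.7, 0.0], [0.001, -0.001, -1.0]]
ft_force: [1.8, 0.5, 2.2]
grip_width: 0.722
grasp_force: 25.8
```

```bash
python3 - <<'E'
from h import *
p=np.load('p2.npy'); R,o=deckT(p); s=get_state(); X=R.T@(s['eef_pos']-o); print(s['t'],X.round(4),(R.T@s['ft_force']).round(1),np.round(s['torque'],2),s['grip_width'])
im=snap('wrist','w9.png'); cv2.imwrite('pics/w9c.png',cv2.resize(im[0:400,130:510,::-1],None,fx=2,fy=1.5,interpolation=2))
C=cam('wrist'); 
for th in (0,10,20): 
    t=np.radians(th); ex=np.array([-np.cos(t),0,np.sin(t)]); ez=np.array([np.sin(t),0,np.cos(t)]); ins=X-(.004*ex+.0234*ez)
    G=np.array([ins+.075*ex+[0,.031,0],ins+.075*ex-[0,.031,0],ins+.058*ex+.004*ez,ins+.02*ex+.024*ez+[0,.031,0]]); print(th,((proj(G@R.T+o,C)-[130,0])*[2,1.5]).round().tolist())
E
```

```text
16.9 [ 0.0583 -0.0002  0.0323] [ 0.3 -1.6  2.4] [ 0.2  -0.14 -0.15] 0.7215990872230978
0 [[496.0, 226.0], [278.0, 226.0], [387.0, 266.0], [525.0, 366.0]]
10 [[504.0, 204.0], [270.0, 204.0], [387.0, 250.0], [528.0, 366.0]]
20 [[514.0, 185.0], [261.0, 185.0], [388.0, 237.0], [531.0, 368.0]]
```

View pics/w9c.png

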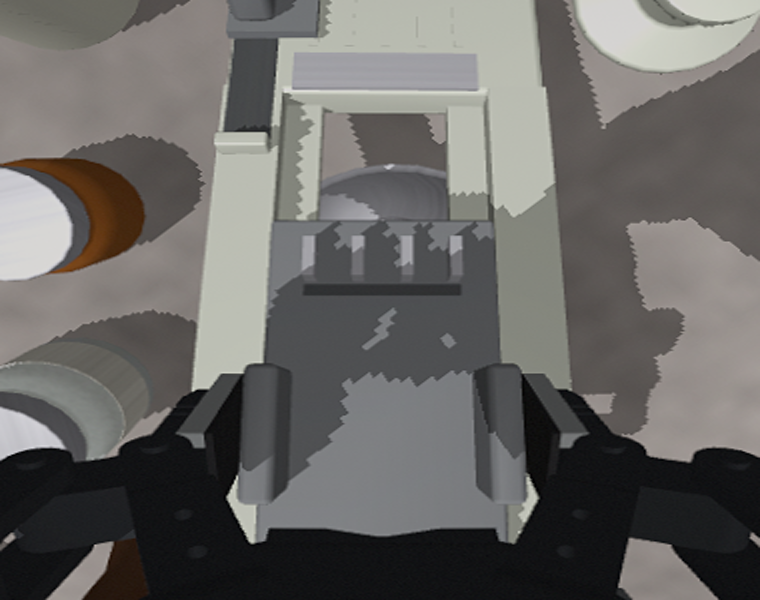

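```bash
python3 - <<'E'
from h import *
p=np.load('p2.npy'); R,o=deckT(p); C=cam('wrist'); s=get_state(); X=R.T@(s['eef_pos']-o)
def on(u,v,z):
    a,d=ray((130+u/2,v/1.5),C); a=R.T@(a-o); d=R.T@d; return (a+d*(z-a[2])/d[2]).round(4)
print('front edge L,R z=10',on(272,220,.010),on(496,220,.010))
print('comb base',on(303,291,.01),on(461,291,.01))
print('blade lower edge (-96)',on(294,53,0),on(476,53,0),'blade upper',on(294,90,0),on(480,90,0),'wall top edge',on(284,90,0),on(488,97,0), 'lock stop',on(215,133,0))
print(((proj(D(p,np.array([[-.077,.033,0],[-.077,-.033,0],[-.096,.033,0],[-.077,.033,-.01]])),C)-[130,0])*[2,1.5]).round().tolist())
E
```

```text
front edge L,R z=10 [-0.0147 -0.0327  0.01  ] [-0.0146  0.0306  0.01  ]
comb base [ 0.013  -0.0231  0.01  ] [0.013  0.0199 0.01  ]
blade lower edge (-96) [-0.0987 -0.0308  0.    ] [-0.0986  0.0297 -0.    ] blade upper [-0.0794 -0.0301  0.    ] [-0.0793  0.0302  0.    ] wall top edge [-0.0794 -0.0333  0.    ] [-0.0758  0.0326  0.    ] lock stop [-0.0585 -0.0543  0.    ]
[[489.0, 95.0], [285.0, 95.0], [486.0, 58.0], [484.0, 109.0]]
```

move_arm --moves '[{"x": 0.0075,"y": 0,"z": -0.013,"turn": 0},{"x": 0.0075,"y": 0.0015,"z": -0.013,"turn": 0},{"x": 0.03,"y": 0,"z": 0.017,"turn": 0},{"x": 0.04,"y": 0,"z": 0.023,"turn": 0},{"x": 0.04,"y": 0,"z": 0.023,"turn": 0},{"x": 0.024,"y": 0,"z": 0.0145,"turn": 0},{"x": 0,"y": 0,"z": 0,"turn": 0},{"x": 0,"y": 0,"z": 0,"turn": 0}]'

```text
t: 17.75
eef_pos: [0.5592, 0.037, 0.1609]
tcp_rot: [[0.7, -0.714, -0.001], [-0.714, -0.7, 0.0], [-0.001, 0.001, -1.0]]
ft_force: [-1.1, 0.5, -0.4]
grip_width: 0.723
grasp_force: 25.4
```

```bash
cat > chk.py <<'E'
from h import *
import sys
p=np.load('p2.npy'); R,o=deckT(p); s=get_state(); X=R.T@(s['eef_pos']-o); print(round(s['t'],2),X.round(4),'F',(R.T@s['ft_force']).round(1),'M',np.round(s['torque'],2),round(s['grip_width'],3),'turn',round(yawerr(p,True),4))
if len(sys.argv)>1:
    im=snap('wrist',sys.argv[1]); C=cam('wrist')
    for d in boxes_of('comb_coarse','wrist')[:2]: print(np.round(d['position'],1),round(d['score'],2))
T=np.array([-.004,.0005,X[2]]); d=T-X; h=d[0]*.866-d[2]*.5; v=d[0]*.5+d[2]*.866; print('to centre x %.4f z %.4f y %.4f'%(-h/.4,-v/.4,d[1]/.4))
E
python3 chk.py w10.png
```

```text
17.75 [-0.0037  0.001   0.0435] F [ 0.8  0.4 -1. ] M [-0.   -0.06  0.04] 0.723 turn -0.0007
[319.6 256.4] 0.79
to centre x 0.0007 z 0.0004 y -0.0012
```

move_arm --moves '[{"x": -0.005,"y": -0.001,"z": 0.0087,"turn": 0},{"x": -0.005,"y": 0,"z": 0.0087,"turn": 0},{"x": -0.005,"y": 0,"z": 0.0087,"turn": 0},{"x": 0,"y": 0,"z": 0,"turn": 0},{"x": 0,"y": 0,"z": 0,"turn": 0}]'

```text
t: 18.35
eef_pos: [0.5553, 0.0418, 0.1506]
tcp_rot: [[0.7, -0.714, -0.0], [-0.714, -0.7, 0.0], [-0.0, 0.0, -1.0]]
ft_force: [0.1, 0.5, -0.6]
grip_width: 0.722
grasp_force: 25.4
```

```bash
python3 chk.py w11.png
```

```text
18.35 [-0.0035  0.0004  0.0316] F [-0.  -0.4 -0.6] M [ 0.02 -0.02 -0.03] 0.722 turn -0.0005
[320.2 258.4] 0.63
to centre x 0.0012 z 0.0007 y 0.0002
```

move_arm --moves '[{"x": -0.004,"y": 0,"z": 0.0075,"turn": 0},{"x": -0.0043,"y": 0,"z": 0.0075,"turn": 0},{"x": 0,"y": 0,"z": 0,"turn": 0},{"x": 0,"y": 0,"z": 0,"turn": 0}]'

```text
t: 18.85
eef_pos: [0.553, 0.0441, 0.1446]
tcp_rot: [[0.7, -0.714, -0.0], [-0.714, -0.7, 0.0], [-0.0, 0.0, -1.0]]
ft_force: [-0.8, -0.1, -0.5]
grip_width: 0.719
grasp_force: 25.4
```

```bash
python3 chk.py w12.png
```

```text
18.85 [-0.0037  0.0004  0.0247] F [ 0.2  0.7 -0.6] M [ 0.04 -0.04 -0.  ] 0.719 turn -0.0005
[320.5 257.7] 0.93
to centre x 0.0007 z 0.0004 y 0.0002
```

move_arm --moves '[{"x": -0.0025,"y": 0,"z": 0.0043,"turn": 0},{"x": 0,"y": 0,"z": 0,"turn": 0},{"x": -0.0013,"y": 0,"z": 0.0022,"turn": 0},{"x": 0,"y": 0,"z": 0,"turn": 0},{"x": 0,"y": 0,"z": 0,"turn": 0}]'

```text
t: 19.45
eef_pos: [0.5524, 0.0449, 0.1425]
tcp_rot: [[0.7, -0.714, 0.001], [-0.714, -0.7, -0.0], [0.001, -0.0, -1.0]]
ft_force: [-0.2, -1.7, 0.8]
grip_width: 0.717
grasp_force: 25.6
```

```bash
python3 chk.py
```

```text
19.45 [-0.0038  0.0003  0.0224] F [-0.5  1.3  1.3] M [-0.07  0.02  0.05] 0.717 turn -0.0005
to centre x 0.0005 z 0.0003 y 0.0005
```

move_arm --moves '[{"x": -0.0025,"y": 0,"z": 0.0043,"turn": 0},{"x": 0,"y": 0,"z": 0,"turn": 0},{"x": 0,"y": 0,"z": 0,"turn": 0}]'

```text
t: 19.75
eef_pos: [0.5523, 0.0452, 0.1412]
tcp_rot: [[0.7, -0.714, 0.002], [-0.714, -0.7, -0.001], [0.002, -0.001, -1.0]]
ft_force: [2.3, -4.1, 1.9]
grip_width: 0.717
grasp_force: 25.9
```

```bash
python3 chk.py w13.png
```

```text
19.75 [-0.0042  0.0002  0.0211] F [-3.   1.3  3.9] M [-0.43 -0.11 -0.03] 0.717 turn -0.0007
[320.5 257.4] 0.6
to centre x -0.0005 z -0.0003 y 0.0009
```

move_arm --moves '[{"x": 0,"y": 0,"z": 0,"turn": 0},{"x": 0,"y": 0,"z": 0,"turn": 0},{"x": 0,"y": 0,"z": 0,"turn": 0},{"x": 0,"y": 0,"z": -0.05,"turn": 0},{"x": 0,"y": 0,"z": -0.125,"turn": 0},{"x": 0,"y": 0,"z": -0.125,"turn": 0},{"x": 0,"y": 0,"z": 0,"turn": 0},{"x": 0,"y": 0,"z": 0,"turn": 0}]' --hand 1

```text
t: 20.65
eef_pos: [0.552, 0.046, 0.2618]
tcp_rot: [[0.701, -0.714, 0.003], [-0.714, -0.701, -0.0], [0.002, -0.002, -1.0]]
ft_force: [-0.2, -0.7, -0.9]
grip_width: 0.998
grasp_force: 0.0
```

```bash
python3 - <<'E'
from h import *
p=np.load('p2.npy'); s=get_state(); print(s['t'],np.round(s['eef_pos'],4),np.round(s['ft_force'],1))
im=snap('wrist','w14.png'); C=cam('wrist')
for n in ['comb_coarse','comb_fine','insert','lock_grip']: print(n,[(np.round(d['position'],1).tolist(),round(d['score'],2)) for d in boxes_of(n,'wrist')][:2])
G=np.array([[-58,0,4],[58,0,4],[0,0,0],[-138,-43,20],[-75,31,0],[-75,-31,0],[-77,31,-4]])/1e3; print(proj(D(p,G),C).round(1).tolist())
# dark-grey vs white boundary profile along the insert's lower edge
q0,q1=proj(D(p,np.array([[-.05,.025,0],[-.105,.025,0]])),C)
for yy in (.025,0.,-.025):
    xs=np.arange(-.066,-.0821,-.001); q=proj(D(p,np.array([[x,yy,0] for x in xs])),C)
    print(yy,[int(im[int(round(v)),int(round(u))].mean()) for u,v in q])
for xx in (.03,-.035):
  for sg in (1,-1):
    ys=sg*np.arange(.026,.0381,.001); q=proj(D(p,np.array([[xx,y,0] for y in ys])),C); print(xx,sg,[int(im[int(round(v)),int(round(u))].mean()) for u,v in q])
E
```

```text
20.65 [0.552  0.046  0.2618] [-0.2 -0.7 -0.9]
comb_coarse []
comb_fine [([325.5, 215.7], 0.77)]
insert [([320.8, 216.7], 0.64), ([278.4, 69.0], 0.44)]
lock_grip [([279.7, 70.0], 0.83), ([238.0, 340.1], 0.15)]
[[321.9, 146.0], [322.1, 279.9], [322.0, 210.7], [274.4, 57.3], [355.6, 130.4], [288.0, 130.5], [355.1, 130.4]]
0.025 [66, 67, 67, 66, 67, 66, 65, 64, 72, 101, 124, 112, 91, 97, 95, 100, 132]
0.0 [63, 97, 97, 85, 63, 63, 80, 97, 81, 120, 169, 174, 152, 140, 146, 147, 145]
-0.025 [103, 103, 102, 102, 102, 102, 102, 104, 88, 122, 164, 186, 171, 138, 147, 148, 148]
0.03 1 [106, 106, 107, 89, 95, 63, 149, 169, 168, 168, 168, 167, 167]
0.03 -1 [107, 107, 107, 106, 105, 106, 115, 95, 122, 169, 168, 168, 168]
-0.035 1 [103, 103, 104, 96, 93, 89, 99, 156, 127, 113, 113, 113, 113]
-0.035 -1 [103, 104, 105, 104, 103, 106, 104, 104, 157, 167, 166, 167, 166]
```

```bash
python3 - <<'E'
from h import *
p=np.load('p2.npy'); print(togo([.668,-.0125,.0850]).round(4),round(yawerr(p,True),4))
E
```

```text
[ 0.3114 -0.1083  0.4322] -0.0006
```

move_arm --moves '[{"x": 0.078,"y": -0.027,"z": 0,"turn": 0},{"x": 0.078,"y": -0.027,"z": 0,"turn": 0},{"x": 0.078,"y": -0.027,"z": 0,"turn": 0},{"x": 0.077,"y": -0.027,"z": 0,"turn": 0},{"x": 0,"y": 0,"z": 0.11,"turn": 0},{"x": 0,"y": 0,"z": 0.11,"turn": 0},{"x": 0,"y": 0,"z": 0,"turn": 0},{"x": 0,"y": 0,"z": 0,"turn": 0}]' --hand -0.06 --squeeze 25

```text
t: 21.7
eef_pos: [0.6687, -0.0125, 0.1714]
tcp_rot: [[0.7, -0.714, -0.003], [-0.714, -0.7, 0.001], [-0.002, 0.002, -1.0]]
ft_force: [-0.2, 0.4, 1.6]
grip_width: 0.468
grasp_force: 0.0
```

```bash
python3 - <<'E'
from h import *
p=np.load('p2.npy'); print(togo([.668,-.0125,.0850]).round(4),round(yawerr(p,True),4),get_state()['grip_width'])
E
```

```text
[-0.0007  0.0009  0.2161] -0.0005 0.4681787498124529
```

move_arm --moves '[{"x": 0,"y": 0,"z": 0.08,"turn": 0},{"x": 0,"y": 0,"z": 0.08,"turn": 0},{"x": 0,"y": 0,"z": 0.055,"turn": 0},{"x": 0,"y": 0,"z": 0,"turn": 0},{"x": 0,"y": 0,"z": 0,"turn": 0}]'

```text
t: 22.2
eef_pos: [0.6711, -0.0129, 0.0894]
tcp_rot: [[0.7, -0.714, 0.004], [-0.714, -0.701, -0.001], [0.003, -0.002, -1.0]]
ft_force: [-0.1, 0.2, 1.1]
grip_width: 0.467
grasp_force: 0.0
```

move_arm --moves '[{"x": 0,"y": 0,"z": 0,"turn": 0},{"x": 0,"y": 0,"z": 0,"turn": 0},{"x": 0,"y": 0,"z": 0,"turn": 0},{"x": 0,"y": 0,"z": 0,"turn": 0},{"x": 0,"y": 0,"z": 0,"turn": 0}]' --hand -1

```text
t: 22.7
eef_pos: [0.6699, -0.0144, 0.0897]
tcp_rot: [[0.7, -0.714, 0.001], [-0.714, -0.7, -0.003], [0.003, 0.002, -1.0]]
ft_force: [-6.9, -5.7, 8.5]
grip_width: 0.155
grasp_force: 26.7
```

move_arm --moves '[{"x": -0.0173,"y": 0.005,"z": -0.01,"turn": 0},{"x": -0.0173,"y": 0,"z": -0.01,"turn": 0},{"x": -0.0173,"y": 0,"z": -0.01,"turn": 0},{"x": -0.0173,"y": 0,"z": -0.01,"turn": 0},{"x": -0.0173,"y": 0,"z": -0.01,"turn": 0},{"x": 0,"y": 0,"z": 0,"turn": 0},{"x": 0,"y": 0,"z": 0,"turn": 0}]'

```text
t: 23.4
eef_pos: [0.6455, 0.0105, 0.1098]
tcp_rot: [[0.701, -0.714, 0.005], [-0.714, -0.701, -0.001], [0.004, -0.003, -1.0]]
ft_force: [1.3, -2.3, 7.7]
grip_width: 0.156
grasp_force: 26.9
```

```bash
python3 chk.py
```

```text
23.4 [-0.098 -0.042  0.039] F [1.7 0.7 7.9] M [-0.33 -0.12 -0.16] 0.156 turn -0.0004
to centre x -0.2034 z -0.1174 y 0.1062
```

Moving freely; 10 mm remain, plus a small overshoot against the stop.

move_arm --moves '[{"x": -0.0173,"y": 0,"z": -0.01,"turn": 0},{"x": -0.0087,"y": 0,"z": -0.005,"turn": 0},{"x": -0.0065,"y": 0,"z": -0.0037,"turn": 0},{"x": 0,"y": 0,"z": 0,"turn": 0},{"x": 0,"y": 0,"z": 0,"turn": 0}]'

```text
t: 23.9
eef_pos: [0.639, 0.0171, 0.1152]
tcp_rot: [[0.7, -0.714, 0.013], [-0.714, -0.7, -0.006], [0.013, -0.006, -1.0]]
ft_force: [18.3, -11.2, -9.5]
grip_width: 0.154
grasp_force: 25.7
```

```bash
python3 chk.py
```

```text
23.9 [-0.0872 -0.0419  0.039 ] F [-22.8  -5.2   2.2] M [-1.84 -2.97 -0.07] 0.154 turn -0.0007
to centre x -0.1802 z -0.1040 y 0.1059
```

move_arm --moves '[{"x": 0.006,"y": 0,"z": 0.0035,"turn": 0},{"x": 0,"y": 0,"z": 0,"turn": 0},{"x": 0,"y": 0,"z": 0,"turn": 0}]'

```text
t: 24.2
eef_pos: [0.6393, 0.0169, 0.1149]
tcp_rot: [[0.7, -0.714, 0.009], [-0.714, -0.7, -0.003], [0.008, -0.004, -1.0]]
ft_force: [8.4, -6.1, 0.9]
grip_width: 0.153
grasp_force: 27.1
```

move_arm --moves '[{"x": 0,"y": 0,"z": 0,"turn": 0},{"x": 0,"y": 0,"z": 0,"turn": 0},{"x": 0,"y": 0,"z": 0,"turn": 0},{"x": 0,"y": 0,"z": 0,"turn": 0},{"x": 0,"y": 0,"z": -0.05,"turn": 0},{"x": 0,"y": 0,"z": -0.125,"turn": 0},{"x": 0,"y": 0,"z": -0.125,"turn": 0},{"x": -0.05,"y": 0.05,"z": -0.1,"turn": 0},{"x": 0,"y": 0,"z": 0,"turn": 0},{"x": 0,"y": 0,"z": 0,"turn": 0}]' --hand -0.1

```text
t: 25.2
eef_pos: [0.608, 0.0186, 0.2739]
tcp_rot: [[0.701, -0.714, 0.002], [-0.714, -0.701, -0.0], [0.002, -0.001, -1.0]]
ft_force: [-0.2, 0.1, -0.5]
grip_width: 0.447
grasp_force: 0.0
```

```bash
python3 - <<'E'
from h import *
p=np.load('p2.npy'); s=get_state(); print(s['t'],np.round(s['eef_pos'],4),np.round(s['ft_force'],1),s['grip_width'])
im=snap('wrist','w15.png'); C=cam('wrist')
for n in ['comb_coarse','comb_fine','insert','lock_grip']: print(n,[(np.round(d['position'],1).tolist(),round(d['score'],2)) for d in boxes_of(n,'wrist')][:2])
d=outline_of('lock_grip','wrist')
if d: ys,xs=np.nonzero(d[0]['region']); print(xs.min(),xs.max(),ys.min(),ys.max())
for sl in (0,6): print(sl,proj(D(p,np.array([[-57-sl,-43,30],[-119-sl,-43,30],[-57-sl,-43,5],[-119-sl,-43,5]])/1e3),C).round(1).tolist())
xs=np.arange(-.04,-.128,-.003); q=proj(D(p,np.array([[x,-.043,.03] for x in xs])),C); print([(int(x*1000),int(im[int(round(v)),int(round(u))].mean())) for x,(u,v) in zip(xs,q) if 0<=v<400])
E
```

```text
25.2 [0.608  0.0186 0.2739] [-0.2  0.1 -0.5] 0.446901302990422
comb_coarse [([338.4, 267.9], 0.95)]
comb_fine [([343.0, 265.0], 0.69), ([630.3, 17.9], 0.67)]
insert [([336.6, 268.2], 0.83)]
lock_grip [([299.4, 180.8], 0.6), ([338.0, 266.3], 0.57)]
289 320 135 209
0 [[297.5, 200.1], [298.6, 136.4], [299.3, 206.0], [300.2, 146.8]]
6 [[297.6, 193.6], [298.7, 130.5], [299.4, 200.0], [300.3, 141.3]]
[(-40, 172), (-43, 163), (-46, 174), (-49, 82), (-52, 111), (-55, 94), (-58, 100), (-61, 114), (-64, 109), (-67, 107), (-70, 107), (-73, 107), (-76, 108), (-79, 102), (-82, 107), (-85, 106), (-88, 105), (-91, 106), (-94, 106), (-97, 105), (-100, 107), (-103, 107), (-106, 106), (-109, 105), (-112, 106), (-115, 106), (-118, 82), (-121, 67), (-124, 66), (-127, 65)]
```

```bash
python3 -c "
from cell import *
print(finish_job())"
```

```text
the job is handed in; nothing more can be done
None
```

I handed the job in at about 25 s of robot time, but no verdict came back: the insert is turned with the coarse comb at the blade, lowered home and locked, and the gripper is clear. I judged the flush fit from TCP heights and contact forces, and the lock's upper stop from its 51 mm travel and the force there.

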